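Close the label printer's head lever and lift the power paddle under its lip

TASK

Make the label printer ready: push the raised blue head lever on its top all the way down, and only then switch the printer on by reaching under its overhanging front lip and lifting the orange power paddle from below, up to its stop. Leave the lever down and the paddle up, and do not shift the other things on the bench.

Things in the scene. Friction and masses are not known exactly. Their poses are not given: they have to be found in the camera images.
- printer: Fixed bench label printer: white tower, grey base and hood. Origin at its underside, on the bench; local z up, -x its front, facing the robot (yaw within 0.25), +y its left seen from the robot. Local mm: base x -90..120, z 4..26; tower x 1..119, to z 169; hood x -60..120, z 165..180, its lip overhanging the front; all y -80..80. White label roll on its left side, x 5..105, y 83..147, z 55..155.
- head_lever (a joint): Head lever on the hood, hinge along printer y at local (75, 0, 203) mm between two steel ears (up to z 211). Elevation of the grip above level = 1.0 - value (rad): 0 = raised, grip up and forward (-x); 0.95 = down on its stop, grip centre at local (-10, 0, 207) mm. Starts at 0 to 0.25, stays where it is left, takes about 3 N at the grip.
- lever_grip (a point): Centre of the blue cross grip of the head lever, a bar 18 mm thick and 72 mm long along the printer's y, 85 mm from the lever's hinge; moves with the lever.
- power_paddle (a joint): Orange power paddle under the lip, hinge along printer y at local (-4, 0, 135) mm, nose towards -x. Its slope below level = 0.40 - value (rad): 0 = off, hanging; 0.35 = on, lifted to its stop, nose about 15 mm higher. Starts at 0 to 0.04, stays where it is left, takes about 4 N upward at the nose. Free space beneath it down to the base (z 26 mm).
- paddle_nose (a point): Centre of the paddle's round front nose, a bar 12 mm thick, 80 mm long along printer y, 45 mm from the hinge; moves with it. Off: local (-45, 0, 117.5) mm, on: (-49, 0, 133). It lies 11 to 15 mm behind the lip's front edge and 32 to 48 mm below the lip: a vertical finger cannot get under it, fingers tilted 35 to 50 degrees, pointing forward and down, can.
- lip_edge (a point): Middle of the lower front edge of the overhanging lip, at local (-60, 0, 165) mm of the printer; the lip is 15 mm thick and 160 mm wide.
- tape_dispenser: Black desk tape dispenser, 158x57x72 mm, loose bystander on the right; origin at its underside's centre.
- carton: Small brown carton, 66x160x90 mm, loose bystander at the right rear; origin at its underside's centre.
- stapler: Red and black stapler, 145x36x47 mm, loose bystander at the right front; origin at its underside's centre.
- mug: Orange mug, 81x113x101 mm, loose bystander on the left; origin at its underside's centre.
- spare_roll: Spare white label roll standing on end, 85 mm across, 64 mm high, loose bystander on the left; origin at its underside's centre.
- shoe: Blue-green child's shoe, 207x75x97 mm, loose bystander at the left front; origin at its underside's centre.

How it is judged:
By the outcome, as a careful person would: the job done as asked, in the order asked, and still so for the second after the job is handed in, with the robot touching nothing.
It also fails if it takes over 45 s, if anything falls off the work surface, if the arm or the gripper's body presses on something with over 40 N, if the wrist force passes 120 N, or if a joint passes its speed limit or range.

ROBOT

A 6-joint arm with a two-finger parallel gripper is mounted at the origin on the work surface; the furniture and walls round the work are solid. World frame = base frame: x ahead of the robot, y to its left, z up, the work surface at z = 0. Lengths are in mm, angles in rad, forces in N, time in s.
With the tool pointing down it reaches from about 350 to 975 mm from the base axis. Payload 7.1 kg.
Tool frame: the origin (TCP) lies between the finger pads; the fingertips stand 17 mm ahead of it and the grasp point (between the pads) lies 2 mm behind it; z points along the fingers, y is the line along which they close (so a half turn about z gives the same grasp; the last joint's range is limited). The gripper opens to 88 mm and grips with 3 to 60 N. Pads are 20 mm wide; open, the fingers measure 115 mm over their backs; the gripper's body (75 mm by 178 mm) begins 61 mm behind the grasp point.
Start: joints at [-1.206, 0.423, 1.63, -0, 1.089, -0.019], TCP at [234.045, -579.506, 239.675] pointing down, gripper open.
Joint ranges: [-3, 3], [-0.9, 2.11], [0.09, 2.58], [-1.31, 4.45], [0.11, 2.69], [-2.54, 2.54]. Speed limits (rad/s): [2.39, 2.39, 3.01, 3.14, 3.14, 3.14].

INTERFACE

Orientations are given as a rotation vector (axis times angle).
In Python, from workcell import ctrl, get_image gives the robot as it stands (ctrl), with the cameras as plain functions.
- The arm moves only by the shell command python3 jog.py 'ROWS' [OPENING]. ROWS is a JSON list of rows, 1 to 5 of them, each of 6 numbers: dx, dy, dz in mm, then a rotation vector rx, ry, rz in rad; each row shifts and turns the commanded pose from where the row before left it, along the tool's axes as they then stand; what a row does not reach is not made up. A row lasts 1/12 s, in which the tool goes at most 41.7 mm and 0.125 rad, less where a joint would pass 70% of its speed; a pose out of reach is approached as far as the arm can. OPENING is the finger opening in mm, set as the command begins (- or left out keeps the last). The fingers move at their own pace and stop on an object; the grip force is fixed at half the most. Time passes only in rows, so rows that do not move let the fingers close. It prints the time, the measured TCP pose, the force, the opening and the grip force at its end.
- ctrl.get_obs(): the state, without advancing time (a new reading comes with each control period).
- get_image(name): name is "scene" or "top" or "wrist"; returns a dict with "img" (400x640x3 uint8, red, green, blue), "fx", "fy", "cx", "cy" (pixels), "R" (3x3) and "t" (3): a world point X has camera coordinates R X + t. Camera axes: x right, y down, z forward; pixel columns grow to the right and rows downward; lengths in mm; the calibration is good to about 2 mm. A picture is of the moment at which its call begins. There is no depth.
- ctrl.close_job(): hands the job in; it is judged then, once.
The state is a dict: "t": time; "qpos": joint angles; "qvel": joint speeds; "joint_torque": joint torques, N m; "ee_pos": TCP position; "orientation": TCP orientation; "ft_force": force on the tool from outside, world axes, zero at the start; "moment": the same for the moment, N m; "width": finger opening in mm; "grasp_force": force on a finger pad.
Only numpy, scipy, OpenCV 4.12 (cv2) and the standard library are available. Lean on these libraries where they do the work, as an engineer would, in place of code of your own. Each camera call takes 0.05 s, during which the arm holds its last target. There are 200 camera calls.

## Working session

There is one attempt and no reset: what is moved stays moved. The work goes in short steps, Python scripts to look and compute and a shell command to move; the robot and the scene stay as the last step left them, time stands still between calls to the robot, and variables do not carry over. Pictures are saved under pics/ and viewed, at most 10 in all, crops included, and the job is handed in when it is done.

```bash
ls; mkdir -p pics
python3 - <<'E'
from workcell import ctrl, get_image
import cv2,json,pickle
for n in("scene","top"):
    d=get_image(n); cv2.imwrite(f"pics/{n}0.png",d["img"][:,:,::-1]); pickle.dump(d,open(n+"0.pkl","wb"))
    print(n,d["fx"],d["cx"],d["cy"],d["R"],d["t"])
print(ctrl.get_obs())
E
```

```text
jog.py
pics
workcell.py
scene 414.33907442531955 319.6496985522914 203.02271099284374 [[-0.89050556 -0.45455246 -0.0195425 ]
 [-0.31684387  0.65040332 -0.69035171]
 [ 0.32651157 -0.60857012 -0.72320993]] [ 486.37070249  234.20821681 1381.32921711]
top 422.73903004689197 319.61911039558555 206.62667202368996 [[-0.01330797 -0.99987642 -0.00836895]
 [-0.99831629  0.01375886 -0.0563496 ]
 [ 0.05645778  0.00760496 -0.99837602]] [  72.94650359  507.7743132  1690.29631195]
{'t': 0.1, 'qpos': array([-1.20597785e+00,  4.23766405e-01,  1.63058809e+00, -2.06848082e-05,
        1.08860839e+00, -1.90230533e-02]), 'qvel': array([ 0.00095343,  0.00039233, -0.00259947,  0.00090589, -0.00118969,
        0.00051949]), 'joint_torque': array([ 6.42833802e-04, -5.45617318e+01, -2.74325645e+01,  6.45607291e-02,
        1.87977607e-02, -4.55013401e-05]), 'ee_pos': array([ 233.89078442, -579.0784627 ,  238.98819238]), 'orientation': array([-3.08258715e+00, -5.99000221e-01,  3.98462585e-04]), 'ft_force': array([0.24381965, 0.87302875, 0.41210702]), 'moment': array([0.03601296, 0.05500186, 0.02000101]), 'grasp_force': 0.0, 'width': 88.03701127529128}
```

View pics/scene0.png

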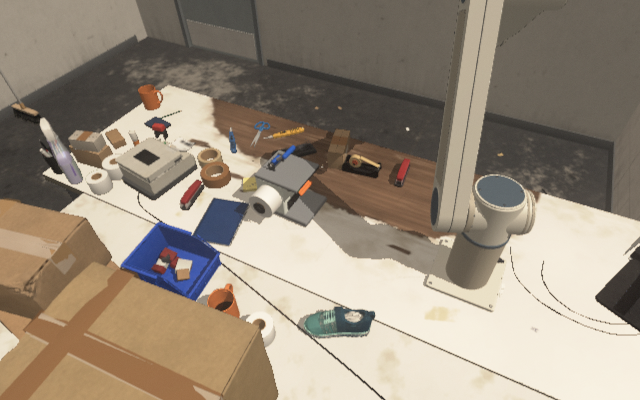

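View pics/top0.png

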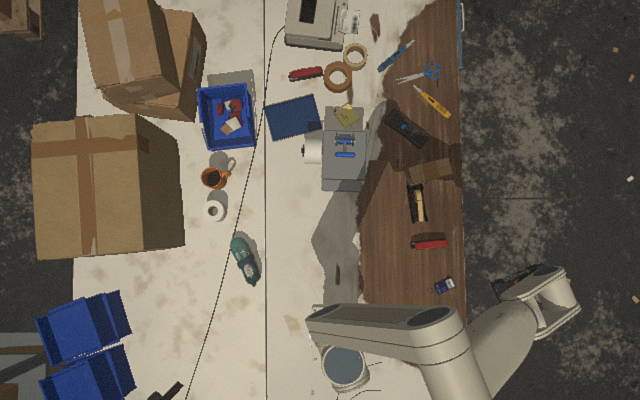

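The scene view shows the printer at about (285,185), with the blue lever at (283,155) and the orange paddle at (300,188). In the top view the hood is at about (345,148) and the blue grip at (345,155). I'll enlarge both.

Run:
```python
import cv2
a=cv2.imread("pics/scene0.png")[140:230,235:335]; b=cv2.imread("pics/top0.png")[95:200,295:385]
cv2.imwrite("pics/c.png",cv2.hconcat([cv2.resize(a,(400,360),interpolation=2),cv2.copyMakeBorder(cv2.resize(b,(360,420),interpolation=2),0,0,0,0,0)[:360]]))
cv2.imwrite("pics/cs.png",cv2.resize(a,(800,600)[:1]+(720,),interpolation=2)[:600])
cv2.imwrite("pics/ct.png",cv2.resize(b,None,fx=5.7,fy=5.7,interpolation=2))
```

```text
(no output)
```

View pics/cs.png

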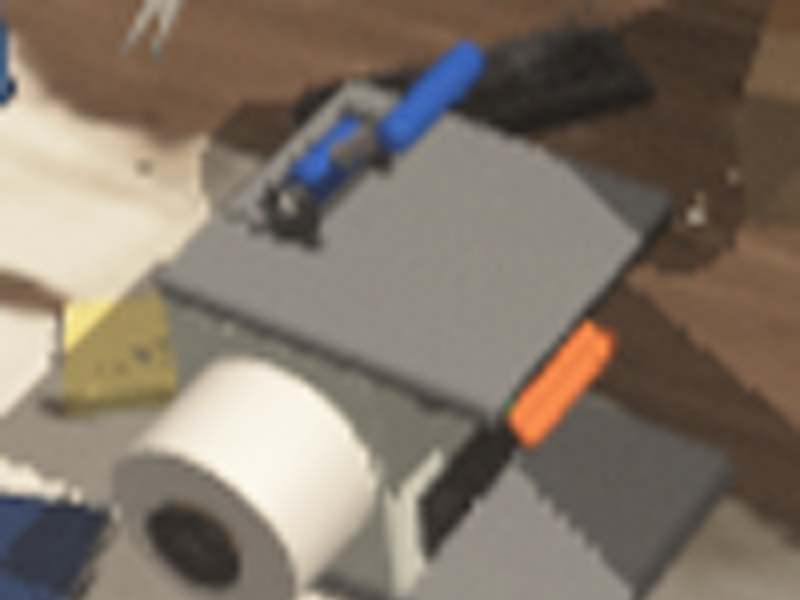

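View pics/ct.png

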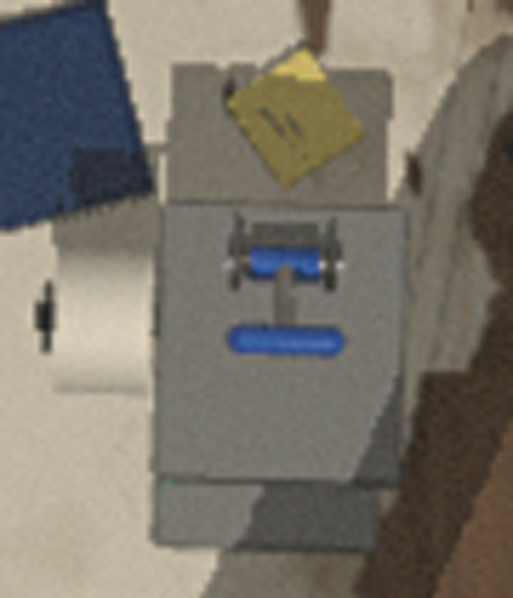

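The crops show the hood corners, both ends of the grip, the paddle nose and the front base corners clearly. I'll fit the printer pose and the lever angle jointly from both views.

```bash
cat > fit.py <<'E'
import pickle,numpy as np
from scipy.optimize import least_squares
S=[((495,412),(-60,80,180)),((160,278),(120,80,180)),((352,82),(120,-80,180)),((672,200),(-60,-80,180)),((728,462),(-90,-80,26)),((432,95),'g'),((563,385),(-45,0,117.5))]
T=[((163,203),(120,80,180)),((406,207),(120,-80,180)),((155,478),(-60,80,180)),((402,486),(-60,-80,180)),((153,543),(-90,80,26)),((377,550),(-90,-80,26)),((286,341),'g')]
C={n:pickle.load(open(n+"0.pkl","rb")) for n in("scene","top")}
def proj(d,X):
    c=d["R"]@X+d["t"]; return np.array([d["fx"]*c[0]/c[2]+d["cx"],d["fy"]*c[1]/c[2]+d["cy"]])
def W(p,l): c,s=np.cos(p[2]),np.sin(p[2]); return np.array([p[0]+c*l[0]-s*l[1],p[1]+s*l[0]+c*l[1],p[3]+l[2]])
def grip(v): return (75-85*np.cos(1-v),0,203+85*np.sin(1-v))
def res(p):
    r=[]
    for n,L,sc,o in(("scene",S,8,(235,140)),("top",T,5.7,(295,95))):
        for px,l in L:
            r.append(proj(C[n],W(p,grip(p[4]) if l=='g' else l))-(np.array(px)/sc+o-0.5))
    return np.array(r).ravel()
if __name__=="__main__":
    f=least_squares(res,[700,0,0,0,0.1],loss='soft_l1'); p=f.x
    print(p.round(3)); print(res(p).reshape(-1,2).round(1).tolist())
    for k,l in dict(grip=grip(p[4]),gripdown=(-10,0,207),nose=(-45,0,117.5),lip=(-60,0,165)).items(): print(k,W(p,l).round(1))
    # independent two-view triangulation of the grip
    g=least_squares(lambda X:np.r_[proj(C["scene"],X)-(np.array((432,95))/8+(235,140)-.5),proj(C["top"],X)-(np.array((286,341))/5.7+(295,95)-.5)],[700,0,250]); print("tri",g.x,g.cost)
E
python3 fit.py
```

```text
[ 6.60357e+02 -2.56160e+01 -4.40000e-02 -5.86800e+00  1.93000e-01]
[[-0.3, 0.2], [-1.2, 0.1], [-0.5, -0.4], [0.7, -0.4], [1.2, -0.7], [-0.5, 0.8], [0.3, 0.9], [-0.2, -0.3], [0.5, 0.2], [-0.3, -0.1], [0.0, -0.2], [-0.0, 0.6], [0.4, 0.5], [0.3, -0.2]]
grip [676.6 -26.3 258.5]
gripdown [650.4 -25.2 201.1]
nose [615.4 -23.6 111.6]
lip [600.4 -23.  159.1]
tri [674.44447911 -25.36601052 263.44864432] 0.031247648942855928
```

```bash
sed -i 's/\[700,0,0,0,0.1\]/[700,0,0,0,0.1]/' fit.py
cat > go.py <<'E'
# usage: go.py x y z tilt yaw : remaining move in the tool's axes
import sys,numpy as np
from workcell import ctrl, get_image
from scipy.spatial.transform import Rotation as Ro
o=ctrl.get_obs(); R=Ro.from_rotvec(o["orientation"]); x,y,z,tilt,yaw=map(float,sys.argv[1:])
c,s=np.cos(yaw),np.sin(yaw); best=None
h=np.array([c,s,0]); zt=np.sin(tilt)*h+np.array([0,0,-np.cos(tilt)])
for sg in(1,-1):
    yt=sg*np.array([-s,c,0]); D=Ro.from_matrix(np.c_[np.cross(yt,zt),yt,zt]); r=(R.inv()*D)
    if best is None or r.magnitude()<best[0].magnitude(): best=(r,D)
d=np.array([x,y,z])-o["ee_pos"]
print("axes x",R.as_matrix()[:,0].round(2),"y",R.as_matrix()[:,1].round(2),"z",R.as_matrix()[:,2].round(2))
print("t",round(o["t"],2),"pos",o["ee_pos"].round(1),"q",o["qpos"].round(2),"F",o["ft_force"].round(1))
print("rot",best[0].as_rotvec().round(3),"trans now",R.inv().apply(d).round(1),"after rot",best[1].inv().apply(d).round(1))
E
python3 go.py 655 -26 320 0 -0.044
python3 - <<'E'
import fit,numpy as np
from scipy.optimize import least_squares
f=least_squares(lambda q:fit.res([q[0],q[1],q[2],0,q[3]]),[660,-25,-.04,.15],loss='soft_l1');q=f.x;p=[q[0],q[1],q[2],0,q[3]]
print(q,f.cost)
for l in(fit.grip(q[3]),(-10,0,207),(-45,0,117.5),(-60,0,165)):print(fit.W(p,l).round(1))
E
```

```text
axes x [0.93 0.37 0.  ] y [ 0.37 -0.93 -0.  ] z [-0.  0. -1.]
t 0.1 pos [ 233.9 -579.1  239. ] q [-1.21  0.42  1.63 -0.    1.09 -0.02] F [0.2 0.9 0.4]
rot [-0.001  0.     0.428] trans now [ 597.6 -355.2  -80.5] after rot [ 396.4 -571.1  -81. ]
[ 6.58980149e+02 -2.38884811e+01 -4.28156068e-02  2.05090812e-01] 5.364036134835031
[674.4 -24.6 263.7]
[649.  -23.5 207. ]
[614.  -22.  117.5]
[599.  -21.3 165. ]
```

```bash
python3 jog.py '[[0,0,-40,0,0,0.107],[0,0,-40,0,0,0.107],[0,0,0,0,0,0.107],[0,0,0,0,0,0.107],[0,0,0,0,0,0]]' 0
for i in 1 2 3; do :; done
python3 jog.py '[[23,-33,0,0,0,0],[23,-33,0,0,0,0],[23,-33,0,0,0,0],[23,-33,0,0,0,0],[23,-33,0,0,0,0]]'
python3 jog.py '[[23,-33,0,0,0,0],[23,-33,0,0,0,0],[23,-33,0,0,0,0],[23,-33,0,0,0,0],[23,-33,0,0,0,0]]'
python3 jog.py '[[23,-33,0,0,0,0],[23,-33,0,0,0,0],[23,-33,0,0,0,0],[23,-33,0,0,0,0],[0,0,0,0,0,0]]'
python3 go.py 670 -25 320 0 -0.043
```

```text
t: 0.52
ee_pos: [234.1, -579.6, 320.2]
orientation: [3.14, -0.075, 0.001]
ft_force: [-0.1, 0.7, 0.1]
width: 58.1
grasp_force: 0.0
t: 0.93
ee_pos: [356.6, -417.8, 318.8]
orientation: [-3.14, 0.064, 0.002]
ft_force: [0.9, -0.7, -0.9]
width: 24.7
grasp_force: 0.0
t: 1.35
ee_pos: [478.9, -258.0, 319.0]
orientation: [-3.14, 0.064, 0.002]
ft_force: [0.3, -1.1, -0.1]
width: 0.7
grasp_force: 0.0
t: 1.77
ee_pos: [579.1, -127.1, 318.7]
orientation: [-3.139, 0.056, -0.0]
ft_force: [-0.5, -0.6, -0.2]
width: 0.6
grasp_force: 0.0
axes x [ 1.   -0.04  0.  ] y [-0.04 -1.   -0.  ] z [ 0.  0. -1.]
t 1.77 pos [ 579.1 -127.1  318.7] q [-0.24  0.3   1.63  0.    1.22  1.37] F [-0.5 -0.6 -0.2]
rot [-0.002 -0.     0.007] trans now [  87.2 -105.2   -1. ] after rot [  86.5 -105.9   -1.3]
```

```bash
python3 jog.py '[[22,-26,0,0,0,0],[22,-26,0,0,0,0],[22,-26,0,0,0,0],[20,-27,0,0,0,0],[0,0,0,0,0,0]]'
python3 jog.py '[[0,0,10,0,0,0],[0,0,10,0,0,0],[-1,0,6,0,0,0],[-2,0,6,0,0,0],[0,0,0,0,0,0]]'
python3 jog.py '[[-2,0,6,0,0,0],[-2,0,6,0,0,0],[-2,0,6,0,0,0],[-2,0,6,0,0,0],[0,0,0,0,0,0]]'
python3 go.py 645 -23.5 233 0 -0.043
```

```text
t: 2.18
ee_pos: [669.0, -27.2, 318.3]
orientation: [-3.14, 0.059, 0.0]
ft_force: [-0.2, 0.1, -0.5]
width: 0.5
grasp_force: 0.0
t: 2.6
ee_pos: [660.9, -32.1, 286.4]
orientation: [-3.141, 0.071, 0.008]
ft_force: [-3.2, -0.1, 3.6]
width: 0.3
grasp_force: 1.4
t: 3.02
ee_pos: [653.7, -31.7, 262.5]
orientation: [3.141, -0.071, -0.004]
ft_force: [-0.4, 0.1, 0.3]
width: 0.1
grasp_force: 0.1
axes x [ 1.   -0.05 -0.  ] y [-0.05 -1.    0.  ] z [-0. -0. -1.]
t 3.02 pos [653.7 -31.7 262.5] q [-0.07  0.44  1.54 -0.    1.16  1.55] F [-0.4  0.1  0.3]
rot [ 0.     0.003 -0.002] trans now [-9.  -7.8 29.5] after rot [-9.1 -7.9 29.5]
```

```bash
cat > shot.py <<'E'
import sys,cv2,pickle
from workcell import ctrl, get_image
n,f,x,y,w,h,s=sys.argv[1:3]+[float(v) for v in sys.argv[3:]]
d=get_image(n); pickle.dump(d,open(f+".pkl","wb")); x,y,w,h=map(int,(x,y,w,h))
cv2.imwrite(f"pics/{f}.png",cv2.resize(d["img"][y:y+h,x:x+w,::-1],None,fx=s,fy=s,interpolation=2))
E
python3 shot.py scene s1 235 120 100 100 6
```

```text
(no output)
```

View pics/s1.png

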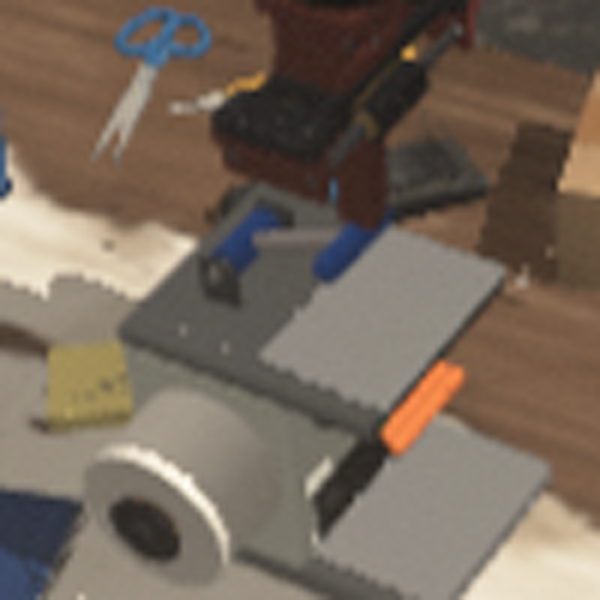

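The finger is resting on the grip at about (350,235), and the lever has come partway down. I'll keep pushing.

```bash
python3 jog.py '[[-2,0,6,0,0,0],[-1,0,6,0,0,0],[-1,0,6,0,0,0],[0,0,5,0,0,0],[0,0,0,0,0,0]]'
python3 jog.py '[[0,0,3,0,0,0],[0,0,2,0,0,0],[0,0,2,0,0,0],[0,0,0,0,0,0],[0,0,0,0,0,0]]'
python3 go.py 645 -23.5 233 0 -0.043
```

```text
t: 3.48
ee_pos: [651.2, -30.4, 239.0]
orientation: [-3.141, 0.069, 0.003]
ft_force: [0.3, -0.0, -1.2]
width: 0.4
grasp_force: 0.0
t: 3.9
ee_pos: [651.9, -30.3, 233.6]
orientation: [-3.141, 0.069, -0.001]
ft_force: [-0.4, 0.1, 0.3]
width: 0.7
grasp_force: 0.1
axes x [ 1.   -0.04  0.  ] y [-0.04 -1.   -0.  ] z [ 0.  0. -1.]
t 3.9 pos [651.9 -30.3 233.6] q [-0.06  0.47  1.57  0.    1.1   1.55] F [-0.4  0.1  0.3]
rot [-0.    -0.    -0.001] trans now [-7.2 -6.5  0.6] after rot [-7.2 -6.5  0.6]
```

```bash
for i in 1 2; do :; done; python3 jog.py '[[0,0,2,0,0,0],[0,0,1,0,0,0],[0,0,1,0,0,0]]'|grep -E 'pos|force'
python3 jog.py '[[0,0,1,0,0,0],[0,0,1,0,0,0],[0,0,1,0,0,0]]'|grep -E 'pos|force'
```

```text
ee_pos: [652.3, -30.4, 232.5]
ft_force: [-7.7, 0.6, 23.6]
grasp_force: 11.8
ee_pos: [652.4, -30.4, 231.9]
ft_force: [-14.9, 0.6, 38.9]
grasp_force: 19.1
```

The force rose to 39 N at z 232, against an expected 233, so the lever is on its stop. I'll lift off, back away to the front and tilt the tool.

```bash
python3 jog.py '[[0,0,-20,0,0,0],[0,0,-30,0,0,0],[-20,0,-30,0,0,0],[-35,0,-15,0,0,0],[-35,0,0,0,0,0]]'|grep -E 'pos|force'
python3 jog.py '[[-35,0,0,0,0,0],[-30,0,0,0,0,0],[0,0,0,0,0,0]]'|grep -E 'pos|force'
python3 go.py 532 -18.5 159 0.84 -0.043; python3 shot.py scene s2 235 120 100 100 6
```

```text
ee_pos: [563.4, -26.5, 325.4]
ft_force: [0.4, -0.4, 0.0]
grasp_force: 0.0
ee_pos: [492.0, -23.2, 321.4]
ft_force: [-0.5, -0.0, 0.6]
grasp_force: 0.0
axes x [ 1.   -0.04 -0.  ] y [-0.04 -1.   -0.  ] z [-0.  0. -1.]
t 5.07 pos [492.  -23.2 321.4] q [-0.07  0.13  1.83  0.    1.18  1.54] F [-0.5 -0.   0.6]
rot [ 0.     0.842 -0.001] trans now [ 40.1  -6.5 162.4] after rot [-94.4  -6.5 138. ]
```

View pics/s2.png

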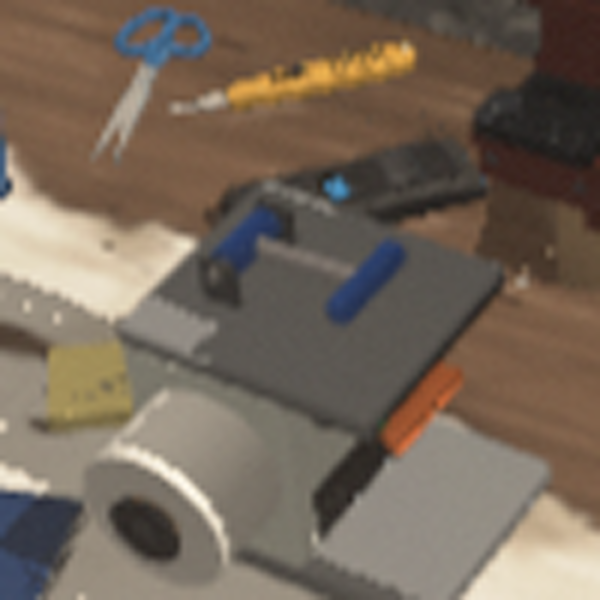

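The lever is down, with the grip centre at about (367,282) in the crop and the paddle still hanging. I'll check the grip pixel against the model and tilt the tool.

```bash
python3 -c "
import fit
print(fit.proj(fit.C['scene'],fit.W([659,-23.9,-.0428,0],(-10,0,207))),fit.proj(fit.C['scene'],fit.W([659,-23.9,-.0428,0],fit.grip(.85))),367/6+234.5,282/6+119.5)"
python3 jog.py '[[0,0,0,0,0.12,0],[0,0,0,0,0.12,0],[0,0,0,0,0.12,0],[0,0,0,0,0.12,0],[0,0,0,0,0.12,0]]'|grep -E 'pos|force'
python3 jog.py '[[0,0,0,0,0.12,0],[0,0,0,0,0.12,0],[0,0,0,0,0,0]]'|grep -E 'pos|force'
python3 go.py 532 -18.5 159 0.84 -0.043
```

```text
[295.50488789 166.1892537 ] [295.12023911 164.22983146] 295.6666666666667 166.5
ee_pos: [498.4, -23.8, 323.3]
ft_force: [0.7, 0.1, -0.8]
grasp_force: 0.0
ee_pos: [495.9, -20.8, 321.8]
ft_force: [-0.1, -0.2, -1.3]
grasp_force: 0.0
axes x [ 0.7  -0.03  0.71] y [-0.03 -1.   -0.01] z [ 0.71 -0.02 -0.7 ]
t 5.78 pos [495.9 -20.8 321.8] q [-0.1  -0.11  2.3   0.3   0.17  1.24] F [-0.1 -0.2 -1.3]
rot [-0.013  0.049 -0.001] trans now [-90.4  -2.1 140.2] after rot [-97.2  -3.9 135.5]
```

Joint 5 is close to its 0.11 limit (0.17). I'll fit a quick planar arm model to see where the tilted poses are reachable.

```bash
cat > kin.py <<'E'
import numpy as np
from scipy.optimize import least_squares
# q2,q3,r,z,tilt
D=np.array([(.4238,1.6306,624.5,239,0),(.30,1.63,593,318.7,0),(.44,1.54,654.5,262.5,0),(.47,1.57,652.6,233.6,0),(.13,1.83,492.5,321.4,0),(-.11,2.3,496.3,321.8,.79)])
def wr(p,q2,q3): return p[0]+p[1]*np.sin(q2)+p[2]*np.sin(q2+q3)+p[5]*np.cos(q2+q3), p[3]+p[1]*np.cos(q2)+p[2]*np.cos(q2+q3)-p[5]*np.sin(q2+q3)
def res(p):
    a,b=wr(p,D[:,0],D[:,1]); return np.r_[a+p[4]*np.sin(D[:,4])-D[:,2],b-p[4]*np.cos(D[:,4])-D[:,3],(p-p0)/100]
p0=np.array([50,450,450,350,250,0.])
s=least_squares(res,p0); p=s.x
if __name__=="__main__":
    print(p.round(0),s.fun.round(1))
    for th in(0,.6,.7,.8,.87):
        for r,z in((496,322),(532,159),(591,106)):
            R,Z=r-p[4]*np.sin(th),z+p[4]*np.cos(th)
            k=least_squares(lambda q:np.array(wr(p,*q))-(R,Z),(0,2.0)); q=k.x
            print(th,(r,z),q.round(2),"q5",(np.pi-th-q.sum()).round(2),k.cost.round(1))
E
python3 kin.py
```

```text
[-11. 566. 497. 323. 298.  81.] [ 0.1  0.6 -0.2 -0.1 -0.5  0.1 -0.5 -3.2  2.9 -0.6  1.6 -0.2 -0.6  1.2
  0.5 -0.3  0.5  0.8]
0 (496, 322) [0.14 1.82] q5 1.18 0.0
0 (532, 159) [0.4  1.89] q5 0.85 0.0
0 (591, 106) [0.55 1.78] q5 0.81 0.0
0.6 (496, 322) [-0.09  2.19] q5 0.45 0.0
0.6 (532, 159) [0.3  2.26] q5 -0.01 0.0
0.6 (591, 106) [0.48 2.15] q5 -0.09 0.0
0.7 (496, 322) [-0.11  2.25] q5 0.3 0.0
0.7 (532, 159) [0.32 2.31] q5 -0.19 0.0
0.7 (591, 106) [0.5 2.2] q5 -0.26 0.0
0.8 (496, 322) [-0.11  2.31] q5 0.15 0.0
0.8 (532, 159) [0.36 2.36] q5 -0.38 0.0
0.8 (591, 106) [0.54 2.25] q5 -0.45 0.0
0.87 (496, 322) [-0.11  2.35] q5 0.03 0.0
0.87 (532, 159) [0.4  2.39] q5 -0.51 0.0
0.87 (591, 106) [0.58 2.27] q5 -0.58 0.0
```

The final pose needs joint 4 flipped to about π. I'll go round the wrist singularity by pointing the tool to the left, then moving down, then pointing it back.

```bash
python3 jog.py '[[0,0,0,0.12,0,0],[0,0,0,0.12,0,0],[0,0,0,0.12,0,0],[0,0,0,0,0,0]]'|grep -E 'pos|force'
python3 go.py 500 -20 180 0.8 -0.043
```

```text
ee_pos: [489.9, -26.4, 312.0]
ft_force: [-0.6, -0.6, 0.4]
grasp_force: 0.0
axes x [ 0.74 -0.03  0.67] y [ 0.03 -1.   -0.08] z [ 0.67  0.08 -0.74]
t 6.12 pos [489.9 -26.4 312. ] q [-0.21 -0.09  2.28  0.77  0.32  0.7 ] F [-0.6 -0.6  0.4]
rot [-0.112  0.065 -0.005] trans now [-81.2   5.1 104.6] after rot [-87.8  -6.8  99. ]
```

```bash
python3 jog.py '[[0,0,0,0.08,0,0],[0,0,0,0.08,0,0],[0,0,0,0.08,0,0],[0,0,0,0.08,0,0],[0,0,0,0,0,0]]'|grep -E 'pos|force'
python3 go.py 500 -20 180 0.8 -0.043
```

```text
ee_pos: [488.3, -27.9, 309.4]
ft_force: [1.1, -1.0, -0.6]
grasp_force: 0.0
axes x [ 0.75 -0.04  0.66] y [ 0.22 -0.93 -0.3 ] z [ 0.63  0.37 -0.69]
t 6.53 pos [488.3 -27.9 309.4] q [-0.46  0.01  2.24  1.14  0.74  0.17] F [ 1.1 -1.  -0.6]
rot [-0.411  0.073 -0.019] trans now [-77.3  34.3  98.9] after rot [-84.9  -8.4  98.3]
```

```bash
python3 jog.py '[[-13,6,16,0,0,0],[-13,6,16,0,0,0],[-13,6,16,0,0,0],[-13,6,16,0,0,0],[-13,6,16,0,0,0]]'|grep -E 'pos|force'
python3 go.py 500 -20 180 0.8 -0.043
```

```text
ee_pos: [496.0, -21.2, 201.7]
ft_force: [0.9, 0.2, 0.5]
grasp_force: 0.0
axes x [ 0.75 -0.03  0.66] y [ 0.22 -0.93 -0.3 ] z [ 0.63  0.37 -0.69]
t 6.95 pos [496.  -21.2 201.7] q [-0.43  0.27  2.32  1.55  0.64 -0.34] F [0.9 0.2 0.5]
rot [-0.41   0.074 -0.015] trans now [-11.4   6.3  17.8] after rot [-12.8  -1.3  18. ]
```

Joint 4 is past π/2. Next I'll rotate in a bit more forward tilt, then undo the side turn.

```bash
python3 jog.py '[[-5,3,9,0,0.1,0],[-5,3,9,0,0.1,0],[0,0,0,-0.06,0,0],[0,0,0,-0.06,0,0],[0,0,0,-0.06,0,0]]'|grep -E 'pos|force'
python3 jog.py '[[0,0,0,-0.06,0,0],[0,0,0,-0.06,0,0],[0,0,0,-0.06,0,0],[0,0,0,0,0,0]]'|grep -E 'pos|force'
python3 go.py 500 -20 159 0.84 -0.043
```

```text
ee_pos: [498.9, -15.4, 187.6]
ft_force: [0.9, -0.1, 0.8]
grasp_force: 0.0
ee_pos: [500.3, -13.9, 189.8]
ft_force: [-0.5, 0.5, -0.1]
grasp_force: 0.0
axes x [ 0.66 -0.09  0.75] y [-0.02 -1.   -0.1 ] z [ 0.75  0.05 -0.66]
t 7.7 pos [500.3 -13.9 189.8] q [-0.14  0.27  2.44  2.78  0.44 -1.25] F [-0.5  0.5 -0.1]
rot [-0.08  -0.01  -0.057] trans now [-22.7   9.   19.7] after rot [-22.9   6.1  20.5]
```

The wrist has flipped, with j4 at 2.78. I'll level the tool and go to the pre-approach point.

```bash
python3 jog.py '[[0,0,0,-0.04,-0.005,-0.03],[0,0,0,-0.04,-0.005,-0.03],[-10,3,10,0,0,0],[-10,3,10,0,0,0],[0,0,0,0,0,0]]'|grep -E 'pos|force'
python3 go.py 532 -18.5 159 0.84 -0.043
```

```text
ee_pos: [501.5, -21.2, 159.6]
ft_force: [0.5, -0.4, 0.5]
grasp_force: 0.0
axes x [ 0.67 -0.02  0.74] y [-0.04 -1.    0.  ] z [ 0.74 -0.03 -0.67]
t 8.12 pos [501.5 -21.2 159.6] q [-0.09  0.36  2.45  3.07  0.51 -1.54] F [ 0.5 -0.4  0.5]
rot [-0.003  0.001  0.005] trans now [19.9 -3.8 23. ] after rot [19.8 -4.  23. ]
```

```bash
python3 jog.py '[[10,-2,11,0,0,0],[10,-2,12,0,0,0],[0,0,0,0,0,0]]'|grep -E 'pos|force'
python3 go.py 591 -21 105.6 0.84 -0.043; python3 shot.py wrist w1 0 0 640 400 1.25
python3 -c "
import fit,pickle
d=pickle.load(open('w1.pkl','rb'));P=[659,-23.9,-.0428,0]
for n,l in dict(noseL=(-45,40,117.5),noseR=(-45,-40,117.5),lipL=(-60,80,165),lipR=(-60,-80,165),baseL=(-90,80,26),baseR=(-90,-80,26)).items():print(n,(1.25*fit.proj(d,fit.W(P,l))).round())"
```

```text
ee_pos: [535.4, -19.3, 162.3]
ft_force: [1.4, 0.4, 0.2]
grasp_force: 0.0
axes x [ 0.66 -0.02  0.75] y [-0.04 -1.    0.  ] z [ 0.75 -0.03 -0.66]
t 8.37 pos [535.4 -19.3 162.3] q [-0.07  0.38  2.38  3.1   0.47 -1.55] F [1.4 0.4 0.2]
rot [-0.    -0.005  0.005] trans now [-5.5 -0.7 79.2] after rot [-5.1 -0.7 79.3]
noseL [329. 234.]
noseR [457. 234.]
lipL [233. 201.]
lipR [552. 202.]
baseL [287. 353.]
baseR [498. 354.]
```

View pics/w1.png

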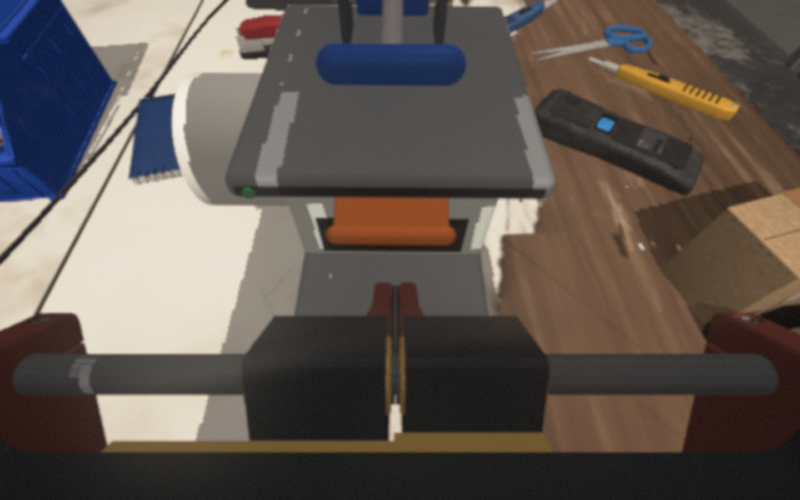

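The wrist view shows the nose spanning (327..455, 234), against a prediction of (329..457, 234), so the pose is confirmed. Now I'll slide under the paddle.

```bash
python3 jog.py '[[-6,-1,0,0,0,0],[0,0,20,0,0,0],[0,0,20,0,0,0],[0,0,0,0,0,0]]'|grep -E 'pos|force'
python3 jog.py '[[0,0,15,0,0,0],[0,0,12,0,0,0],[0,0,10,0,0,0],[0,0,0,0,0,0]]'|grep -E 'pos|force'
python3 go.py 591 -21 105.6 0.84 -0.043
```

```text
ee_pos: [558.3, -20.3, 128.4]
ft_force: [-0.6, -0.1, 0.3]
grasp_force: 0.0
ee_pos: [585.3, -21.8, 104.5]
ft_force: [-0.1, 0.6, 0.9]
grasp_force: 0.0
axes x [ 0.67 -0.02  0.75] y [-0.04 -1.    0.01] z [ 0.74 -0.03 -0.67]
t 9.08 pos [585.3 -21.8 104.5] q [-0.06  0.57  2.28  3.12  0.55 -1.57] F [-0.1  0.6  0.9]
rot [ 0.003 -0.001  0.005] trans now [ 4.6 -1.   3.5] after rot [ 4.6 -1.   3.5]
```

```bash
python3 jog.py '[[0,0,5,0,0,0],[6,0,0,0,0,0],[5,0,0,0,0,0],[0,0,0,0,0,0]]'|grep -E 'pos|force'
python3 jog.py '[[2.4,0,-3,0,0,0],[2.4,0,-3,0,0,0],[2.4,0,-3,0,0,0],[0,0,0,0,0,0]]'|grep -E 'pos|force'
python3 go.py 592.6 -21 127.1 0.84 -0.043
```

```text
ee_pos: [596.0, -22.3, 110.5]
ft_force: [-1.1, 0.2, -3.8]
grasp_force: 1.6
ee_pos: [592.5, -22.1, 121.1]
ft_force: [-8.1, -0.4, -2.6]
grasp_force: 3.5
axes x [ 0.67 -0.02  0.74] y [-0.04 -1.    0.01] z [ 0.74 -0.04 -0.67]
t 9.75 pos [592.5 -22.1 121.1] q [-0.06  0.53  2.27  3.12  0.49 -1.57] F [-8.1 -0.4 -2.6]
rot [0.003 0.002 0.005] trans now [ 4.5 -1.1 -4. ] after rot [ 4.5 -1.1 -4. ]
```

In contact and lifting. I'll continue until the force rises.

```bash
python3 jog.py '[[2.4,0,-2,0,0,0],[2.4,0,-2,0,0,0],[1,0,0,0,0,0],[0,0,0,0,0,0]]'|grep -E 'pos|force'
python3 jog.py '[[1.5,0,-1,0,0,0],[1,0,-1,0,0,0],[0,0,0,0,0,0]]'|grep -E 'pos|force'
```

```text
ee_pos: [591.6, -22.0, 126.3]
ft_force: [-10.4, -1.1, -6.4]
grasp_force: 5.6
ee_pos: [590.8, -21.9, 127.7]
ft_force: [-7.8, -1.0, -20.9]
grasp_force: 10.4
```

```bash
python3 jog.py '[[1,0,-0.7,0,0,0],[1,0,-0.7,0,0,0],[0,0,0,0,0,0]]'|grep -E 'pos|force'; python3 shot.py wrist w2 160 80 320 200 2.5
python3 -c "
import fit,pickle
d=pickle.load(open('w2.pkl','rb'));P=[659,-23.9,-.0428,0]
for n,l in dict(noseL=(-49,40,133),noseR=(-49,-40,133),offL=(-45,40,117.5)).items():print(n,(2.5*(fit.proj(d,fit.W(P,l))-(160,80))).round())"
```

```text
ee_pos: [590.1, -21.9, 128.7]
ft_force: [-6.3, -0.4, -28.3]
grasp_force: 12.1
noseL [198. 350.]
noseR [568. 351.]
offL [214. 367.]
```

View pics/w2.png

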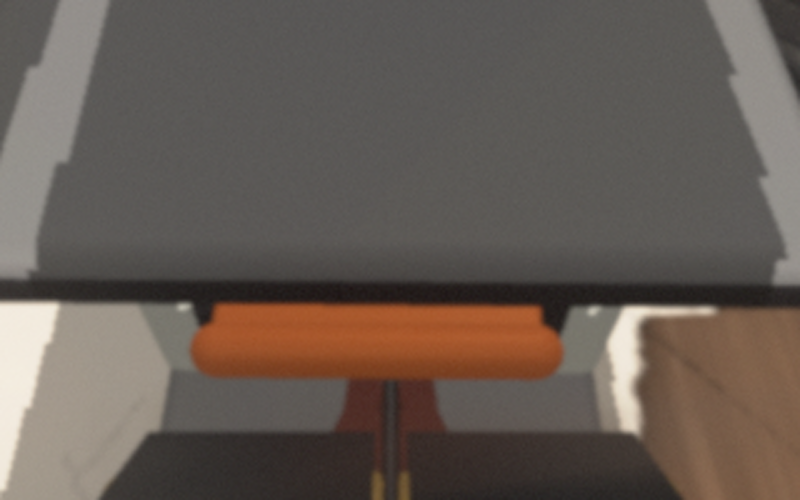

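The nose now spans (192..563, 350), which matches the "on" prediction of (198..568, 350), and the force shows it's on the stop. I'll back off along the face normal and then withdraw.

```bash
python3 jog.py '[[-6,0,0,0,0,0],[-8,0,0,0,0,0],[0,0,-15,0,0,0],[0,0,-30,0,0,0],[0,0,-35,0,0,0]]'|grep -E 'pos|force'
python3 jog.py '[[0,0,-20,0,0,0],[0,0,0,0,0,0],[0,0,0,0,0,0]]'|grep -E 'pos|force'
python3 shot.py wrist w3 160 40 320 240 2.5
python3 -c "
import fit,pickle
d=pickle.load(open('w3.pkl','rb'));P=[659,-23.9,-.0428,0]
for n,l in dict(noseL=(-49,40,133),noseR=(-49,-40,133),offL=(-45,40,117.5),grip=(-10,0,207)).items():print(n,(2.5*(fit.proj(d,fit.W(P,l))-(160,40))).round())"
```

```text
ee_pos: [530.3, -19.2, 179.8]
ft_force: [0.1, -1.1, 0.2]
grasp_force: 0.0
ee_pos: [515.0, -18.4, 193.9]
ft_force: [0.7, -0.3, -0.8]
grasp_force: 0.0
noseL [268. 359.]
noseR [501. 360.]
offL [275. 377.]
grip [386.  99.]
```

View pics/w3.png

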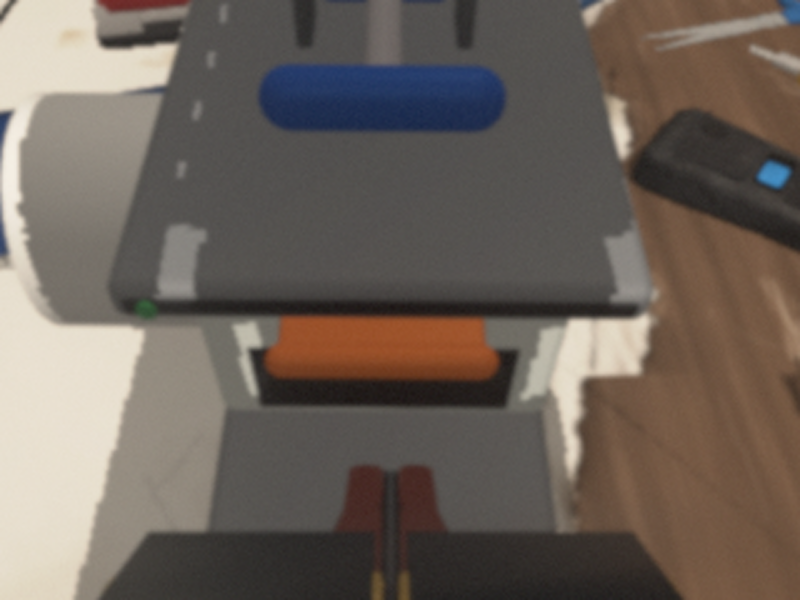

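The nose reads about 362, against 359 for on and 377 for off, and the lever is down. I'll check this in numbers from the orange blob in all three wrist pictures.

```bash
cat > chk.py <<'E'
import fit,pickle,numpy as np,cv2,sys
P=[659,-23.9,-.0428,0]
for f in sys.argv[1:]:
    d=pickle.load(open(f+'.pkl','rb')); h=cv2.cvtColor(d["img"],cv2.COLOR_RGB2HSV)
    m=cv2.inRange(h,(4,150,60),(18,255,255)); n,l,s,c=cv2.connectedComponentsWithStats(m)
    c0=fit.proj(d,fit.W(P,(-47,0,125)))
    k=l[int(c0[1]),int(c0[0])]; x,y,w,hh,_=s[k]; print(f,"bottom",y+hh,"x",x,x+w,end=" pred bottom: ")
    cam=-d["R"].T@d["t"]
    for v in(0,.1,.2,.25,.3,.35):
        a=.40-v; b=max(fit.proj(d,fit.W(P,(-4-45*np.cos(a)+6*np.cos(t),0,135-45*np.sin(a)+6*np.sin(t))))[1] for t in np.linspace(0,6.28,60)); print(v,round(b,1),end="; ")
    b=(h[:,:,0]>105)&(h[:,:,0]<130)&(h[:,:,1]>120); g=fit.proj(d,fit.W(P,(-10,0,207))); lp=fit.proj(d,fit.W(P,(-60,0,165)));col=d["img"][int(lp[1])-8:int(lp[1])+6,int(lp[0])].sum(1); yy,xx=np.nonzero(b&(np.hypot(*(np.mgrid[:400,:640]-g[::-1,None,None]))<60)); print("\n grip",g.round(1),(xx.mean().round(1),yy.mean().round(1)) if len(xx) else None,"lip",lp.round(1),int(lp[1])-8,col)
E
python3 chk.py w1 w2 w3
```

```text
w1 bottom 197 x 261 365 pred bottom: 0 195.3; 0.1 193.8; 0.2 191.7; 0.25 190.4; 0.3 188.9; 0.35 187.3; 
 grip [314.5  52.6] (np.float64(312.7), np.float64(46.0)) lip [314.2 161.3] 153 [ 79  78  84  93 165 213 246 254 257 261 263 263 260 259]
w2 bottom 233 x 237 385 pred bottom: 0 237.9; 0.1 237.1; 0.2 235.4; 0.25 234.3; 0.3 232.9; 0.35 231.3; 
 grip [313.5  47.6] (np.float64(313.6), np.float64(44.8)) lip [313.1 206.1] 198 [ 82  86 107 169 242 284 298 304 306 304 298 289 287 293]
w3 bottom 192 x 266 360 pred bottom: 0 197.8; 0.1 196.5; 0.2 194.7; 0.25 193.6; 0.3 192.3; 0.35 191.0; 
 grip [314.3  79.8] (np.float64(312.7), np.float64(68.7)) lip [314.  169.5] 161 [ 98  88  86  92 102 174 236 269 280 276 277 280 280 282]
```

All three bottoms agree once a constant 1–1.7 px offset is allowed for, so the paddle is at its stop (about 0.35) and the lever is down. Nothing is touching the robot, so I'm handing in.

```bash
python3 -c "
from workcell import ctrl, get_image
print(ctrl.close_job())"
```

```text
the job is handed in; nothing more can be done
None
```

I pushed the head lever down to its stop first, then lifted the power paddle to its stop. I backed the arm clear and handed the job in at about 11 s, and the closing call gave no verdict.

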